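# Scrub a sampling dipper and hold it level over the rinse dish

### The job

Scrub out the cup of the steel sampling dipper with the brush that stands in it: two strokes, each from the bottom until the foot of the bristles is about half-way up the cup and back down to the bottom; then lift the brush out and stand it in the beaker, lowering it to the beaker's floor before letting go. Then pick the dipper up by its handle at the balance point and finish while holding it there, level and still, with its cup over the middle of the wide glass dish and a few centimetres above the dish's rim, ready to be rinsed by a colleague. Keep beaker and brush upright and leave the bottles and the slide tray where they are.

Things in the scene. Friction and masses are not known exactly. Their poses are not given: they have to be found in the camera images.
- dipper: Steel dipper, 320 to 500 g: upright round cup, 64 mm outside, 90 mm high, wall 3 mm, floor 4 mm, and a level straight round handle 12 mm thick, axis 70 mm above the cup's underside. Origin: centre of the cup's underside; z up, x out along the handle (32 to 310 mm, then a loop to 330). At the start the handle's outer end rests loose on the lab jack, pointing roughly to the robot's right (-y).
- dipper_cup (a point): Centre of the dipper's cup, on its axis, 45 mm above its underside (half-way up).
- dipper_balance (a point): Balance point of the dipper, on the handle's axis, 82 mm from the cup's axis (50 mm out from the cup's wall): the dipper's centre of mass lies 19 mm straight below it. Axes as the dipper's.
- brush_handle (a point): Bottle brush, 70 g, 215 mm long, upright in the dipper's cup. This point: on its axis, mid white round handle, 172 mm above the bristles' foot; z up the brush. Handle 14 mm thick, 130 to 215 mm above the foot; below it a 6 mm wire stem. Bristle head 55 mm long, 54 mm in diameter (the outer 3 mm give way), with a flat foot on which the brush stands by itself.
- brush_foot (a point): Centre of the flat foot of the brush's bristles, on the brush's axis.
- beaker_mid (a point): Centre of the glass beaker, half-way up (62.5 mm above the bench). Beaker: loose, 90 mm outside diameter, 125 mm high, wall 3 mm, floor 4 mm, 240 g.
- dish_rim (a point): Centre of the mouth of the wide glass dish, level with its rim. Dish: heavy and fixed, 190 mm outside diameter, 90 mm high, wall 5 mm.
- jack: Lab jack wound down, fixed, 100 x 100 mm, 64 mm high, under the outer end of the dipper's handle. Origin: centre of its underside.
- reagent_a: Bystander: small glass bottle with a blue cap, 56 mm diameter, 105 mm high. Origin: centre of its underside.
- reagent_b: Bystander: another such bottle. Origin: centre of its underside.
- wide_bottle: Bystander: pale plastic bottle with a white cap, 76 mm diameter, 169 mm high. Origin: centre of its underside.
- slide_tray: Bystander: flat clear tray of glass slides, 85 x 120 mm, 10 mm high. Origin: centre of its underside.
Not all that is in view belongs to the job. What is shaped like the part that bears beaker_mid but brown is not meant.

How it is judged:
On the way, in this order (a step that is already met when the one before it is completed fails the run):
1. first stroke up: the held brush's foot more than 32 mm above the cup's underside, still in the cup (z of brush_foot in the frame of dipper between 0.032 and 0.085 m and horizontal distance between brush_foot and dipper below 0.02 m and contact force between the fingers and brush above 0.5 N), for 0.04 s.
2. first stroke down: foot within 10 mm of the cup's floor (z of brush_foot in the frame of dipper below 0.014 m and horizontal distance between brush_foot and dipper below 0.02 m and contact force between the fingers and brush above 0.5 N), for 0.04 s.
3. second stroke up (all of step 1), for 0.04 s.
4. second stroke down (all of step 2), for 0.04 s.
5. brush, still held, lowered into the beaker: foot within 15 mm of the beaker's floor (z of brush_foot in the frame of beaker_mid below -0.0435 m and horizontal distance between brush_foot and beaker_mid below 0.03 m and contact force between the fingers and brush above 0.5 N), for 0.1 s.
6. dipper lifted clear of bench and jack, gripped within 20 mm of its balance point and level within 7 degrees, brush let go (height (world z) of dipper above 0.03 m and angle between dipper's own z axis and vertical below 0.12 rad and x of the grasp point in the frame of dipper_balance between -0.02 and 0.02 m and contact force between the fingers and dipper above 1 N and contact force between dipper and jack below 0.05 N and contact force between the fingers and brush below 0.05 N), for 0.2 s.
At the end, for the whole second after the job is handed in: Fingers hold the dipper's handle within 20 mm of the balance point; cup within 30 mm of the dish's centre, underside 8 to 80 mm above its rim, level within 4 degrees, still, touching nothing else. Brush stands on the floor of the upright beaker (horizontal distance between dipper_cup and dish_rim below 0.03 m and z of dipper in the frame of dish_rim between 0.008 and 0.08 m and angle between dipper's own z axis and vertical below 0.07 rad and x of the grasp point in the frame of dipper_balance between -0.02 and 0.02 m and contact force between the fingers and dipper above 1 N and contact force between dipper and dish below 0.05 N and contact force between dipper and jack below 0.05 N and contact force between dipper and beaker below 0.05 N and contact force between dipper and brush below 0.05 N and linear speed of dipper below 0.03 m/s and z of brush_foot in the frame of beaker_mid below -0.0435 m and horizontal distance between brush_foot and beaker_mid below 0.035 m and angle between brush_foot's own z axis and vertical below 0.45 rad and angle between beaker_mid's own z axis and vertical below 0.1 rad and height (world z) of beaker_mid below 0.07 m); the arm keeps its last pose, push and grip.
It fails at once if a bystander bottle or the slide tray moved more than 25 mm or a bottle tipped (distance of any of reagent_a, reagent_b, wide_bottle, slide_tray from where it was at the start of the episode above 0.025 m or angle between any of reagent_a, reagent_b, wide_bottle's own z axis and vertical above 0.3 rad).
It fails at once if the beaker tipped more than 20 degrees (angle between beaker_mid's own z axis and vertical above 0.35 rad).
It fails at once if the dipper tipped more than 30 degrees (angle between dipper's own z axis and vertical above 0.52 rad).
It also fails if it takes over 64 s, if anything falls off the work surface, if the arm or the gripper's body presses on something with over 40 N, if the wrist force passes 120 N, or if a joint passes its speed limit or range.

### The arm

A 6-joint arm with a two-finger parallel gripper is mounted at the origin on the work surface. World frame = base frame: x ahead of the robot, y to its left, z up, the work surface at z = 0. Lengths are in m, angles in rad, forces in N, time in s.
With the tool pointing down it reaches from about 0.375 to 0.9 m from the base axis. Payload 3.1 kg.
Tool frame: the origin (TCP) lies between the finger pads; the fingertips stand robot.tip_extent ahead of it and the grasp point (between the pads) lies 3 mm ahead of it (robot.tip_extent is the distance from the TCP to the fingertips, in m); z points along the fingers, x is the direction in which the jaws open and shut, and the axes are right-handed (so a half turn about z gives the same grasp; the last joint's range is limited). The gripper opens to 87 mm and grips with 3 to 60 N. Pads are 19 mm wide; open, the fingers measure 117 mm over their backs; the gripper's body (75 mm by 190 mm) begins 51 mm behind the grasp point.
Start: joints at [-1.429, 0.527, 1.433, -0, 1.181, -0.178], TCP at [0.197, -0.593, 0.222] pointing down, gripper open.
Joint ranges: [-3.08, 3.08], [-0.75, 2.2], [0.22, 2.44], [-1.43, 4.57], [0, 2.65], [-2.85, 2.85]. Speed limits (rad/s): [2.79, 2.79, 3.14, 3.14, 3.14, 3.14].

### API

Orientations are given as a unit quaternion [x, y, z, w].
In Python, from rig import robot, cams gives the robot as it stands.
- The arm moves only by the tool carry_out, never from a script. Its argument "steps" is a list of rows, each a list of 3 entries, a list of its own where there are three numbers: the shift along the world's x, y, z in cm, then the turn about the world's z in degrees, then the closure, from 0 (fully open) to 1 (shut). In form: [[[dx, dy, dz], spin, fingers], ...]. A call has 1 to 10 rows; each row shifts and turns the pose as measured when the row begins; what a row does not reach is not made up. A row lasts 1/10 s, in which the tool goes at most 50 mm and 8.59 degrees, less where a joint would pass 70% of its speed; a pose out of reach is approached as far as the arm can. A call with a gripper value outside its range is refused whole. The fingers move at their own pace and stop on an object; "squeeze" is the grip in N (left out, the last holds). Time passes only in rows, so rows that do not move let the fingers close. It gives the time, the measured TCP pose, the force and the opening at its end, in the units of the state.
- robot.get_obs(): the state, without advancing time (a new reading comes with each control period).
- cams.camera(name): name is "scene" or "top" or "wrist"; returns a dict with "pixels" (480x640x3 uint8, red, green, blue), "fx", "fy", "cx", "cy" (pixels), "eye" and "rotation" of the camera in the world. Camera axes: x right, y up, looking along -z (the intrinsics and any distortion apply to the point x, -y, -z); pixel columns grow to the right and rows downward; lengths in m; the calibration is good to about 2 mm. A picture is of the moment at which its call begins. There is no depth.
- robot.hand_in(): hands the job in, once; it reports no verdict.
The state is a dict: "time": time; "q": joint angles; "joint_velocities": joint speeds; "joint_torque": joint torques, N m; "position": TCP position; "tool_rot": TCP orientation; "ft_force": force on the tool from outside, world axes, zero at the start; "moment": the same for the moment, N m; "grip_width": finger opening in m.
Only numpy, scipy, OpenCV 4.12 (cv2) and the standard library are available. Lean on these libraries where they do the work, as an engineer would, in place of code of your own. Each camera call takes 0.05 s, during which the arm holds its last target. There are 200 camera calls.

## Working session

There is one attempt and no reset: what is moved stays moved. The work goes in short steps, Python scripts to look and compute and a tool call to move; the robot and the scene stay as the last step left them, time stands still between calls to the robot, and variables do not carry over. Pictures are saved under pics/ and viewed, about 8 in all and at most 12, crops included, and the job is handed in when it is done.

Besides the shell and the picture viewer there is one more tool, called by a JSON object that holds its "op" and its "data". carry_out: Moves the arm, as the interface text tells. Its arguments: {"type":"object","properties":{"steps":{"type":"array"},"squeeze":{"type":"number"}},"required":["steps"]}

```bash
mkdir -p pics; ls
python3 - <<'E'
from rig import robot, cams
import cv2,numpy as np
o=robot.get_obs();print(o, robot.tip_extent)
for n in ["scene","top"]:
    c=cams.camera(n);cv2.imwrite(f"pics/{n}0.png",c["pixels"][:,:,::-1])
    print(n,{k:v for k,v in c.items() if k!="pixels"})
E
```

```text
pics
{'time': 0.0, 'q': array([-1.42947366e+00,  5.28432897e-01,  1.43394101e+00, -9.03851372e-06,
        1.18135914e+00, -1.78498657e-01]), 'joint_velocities': array([ 0.00222934,  0.00034295, -0.0005935 ,  0.00116541, -0.00195528,
       -0.0009357 ]), 'joint_torque': array([-2.14594074e-03, -4.40047181e+01, -1.76589561e+01,  6.31670561e-02,
        5.82822226e-02, -1.67311655e-04]), 'position': array([ 0.19641791, -0.59255007,  0.22097975]), 'tool_rot': array([ 8.10678330e-01, -5.85490819e-01, -7.45556717e-04, -7.67778768e-04]), 'ft_force': array([ 0.60048091,  0.91331422, -0.52436381]), 'moment': array([ 0.0254659 ,  0.02290004, -0.00339513]), 'grip_width': 0.0872674270344438} 0.022
scene {'fx': 510.6598536676476, 'fy': 510.6598536676476, 'cx': 315.668670101801, 'cy': 240.81435955094466, 'eye': array([ 1.17886322, -0.51616296,  0.89136983]), 'rotation': array([0.37253053, 0.15813486, 0.3684825 , 0.83691996])}
top {'fx': 581.2070829178969, 'fy': 581.2070829178969, 'cx': 331.10956662542856, 'cy': 240.7512880026826, 'eye': array([0.47001185, 0.0550973 , 1.46432231]), 'rotation': array([-0.02804191,  0.03556634,  0.71447632, -0.69819215])}
```

View pics/scene0.png

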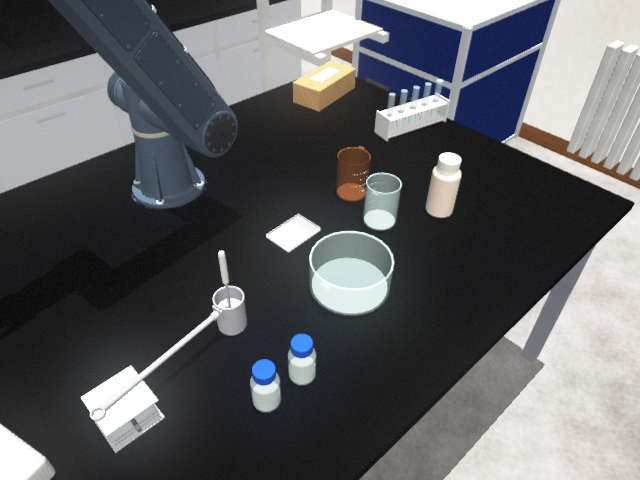

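View pics/top0.png

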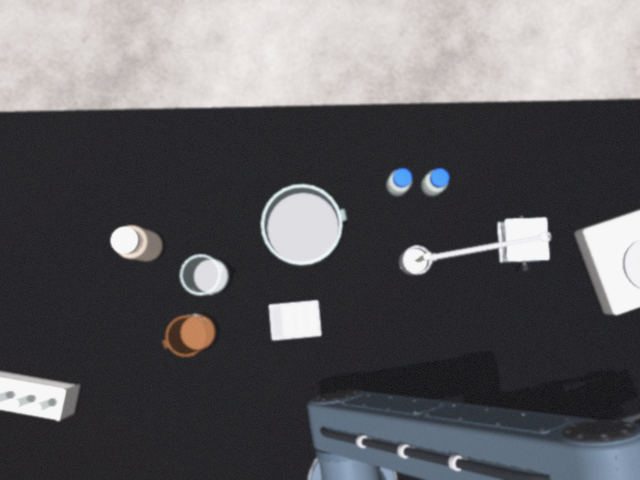

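The two views show everything. In the top view the cup is near (416,260), the handle end (548,237), the dish rim (302,224) and the beaker rim near (204,275). In the scene view the brush top is near (221,252).

```bash
cat > h.py <<'E'
import numpy as np,cv2
from scipy.spatial.transform import Rotation as R
def ray(c,u,v):
    d=R.from_quat(c["rotation"]).apply([(u-c["cx"])/c["fx"],-(v-c["cy"])/c["fy"],-1]);return np.array(c["eye"]),d
def onz(c,u,v,z):
    e,d=ray(c,u,v);return e+d*(z-e[2])/d[2]
def two(c1,p1,c2,p2):
    a,d=ray(c1,*p1);b,f=ray(c2,*p2);s=np.linalg.lstsq(np.c_[d,-f],b-a,rcond=None)[0]
    p,q=a+s[0]*d,b+s[1]*f;return (p+q)/2,np.linalg.norm(p-q)
def proj(c,p):
    q=R.from_quat(c["rotation"]).inv().apply(np.array(p)-c["eye"]);return c["cx"]-c["fx"]*q[0]/q[2],c["cy"]+c["fy"]*q[1]/q[2]
E
python3 - <<'E'
from rig import cams
from h import *
np.set_printoptions(precision=4,suppress=True)
t=cams.camera("top");s=cams.camera("scene")
for n,p,z in [("cup",(416,260),.09),("hend",(548,237),.07),("hend-near",(432,258),.07),("dish",(302,224),.09),("beaker",(204,275),.125),("ra",(401,177),.105),("rb",(439,178),.105),("tray",(295,320),.01),("wide",(125,241),.169),("brown",(190,336),.12)]:
    print(n,onz(t,*p,z)[:2])
for n,p,z in [("cup",(229,297),.09),("hend",(98,412),.07),("dish",(351,262),.09),("beaker",(383,184),.125),("brush top",(221,252),.219),("brush hb",(226,284),.134)]:
    print("scene",n,onz(s,*p,z)[:2])
a=cv2.resize(t["pixels"][160:320,160:330],None,fx=4,fy=4,interpolation=2)[:, :,::-1][:600]
b=cv2.resize(t["pixels"][230:290,390:450],None,fx=10,fy=10,interpolation=2)[:,:,::-1]
cc=cv2.resize(s["pixels"][240:340,190:260],None,fx=6,fy=6,interpolation=2)[:,:,::-1]
o=np.zeros((600,800,3),np.uint8);o[:400,:400]=cv2.resize(b,(400,400));o[:571,400:800]=cv2.resize(cc,(400,571));cv2.imwrite("pics/z1.png",o)
# rims by bright ellipse
hsv=cv2.cvtColor(t["pixels"],cv2.COLOR_RGB2GRAY)
for n,(x0,x1,y0,y1) in {"dish":(255,337,180,270),"beaker":(175,235,248,302),"cup":(396,436,240,280)}.items():
    m=(hsv[y0:y1,x0:x1]>90).astype(np.uint8)
    cs=max(cv2.findContours(m,0,1)[0],key=cv2.contourArea);h=cv2.convexHull(cs)
    e=cv2.fitEllipse(h);print(n,e[0][0]+x0,e[0][1]+y0,e[1])
E
```

```text
cup [ 0.5435 -0.1611]
hend [ 0.5929 -0.486 ]
hend-near [ 0.5485 -0.203 ]
dish [0.6354 0.1073]
beaker [0.5183 0.3331]
ra [ 0.7407 -0.1303]
rb [ 0.7363 -0.2206]
tray [0.4058 0.1322]
wide [0.5966 0.4995]
brown [0.3801 0.3666]
scene cup [ 0.543  -0.1632]
scene hend [ 0.5916 -0.4782]
scene dish [0.6409 0.0989]
scene beaker [0.5212 0.3351]
scene brush top [ 0.5419 -0.1647]
scene brush hb [ 0.5454 -0.1668]
dish 301.15246963500977 224.1427230834961 (82.203125, 82.63477325439453)
beaker 203.01967430114746 274.8204975128174 (42.20035934448242, 49.952754974365234)
cup 416.91880226135254 259.6884288787842 (29.178600311279297, 36.434574127197266)
```

View pics/z1.png

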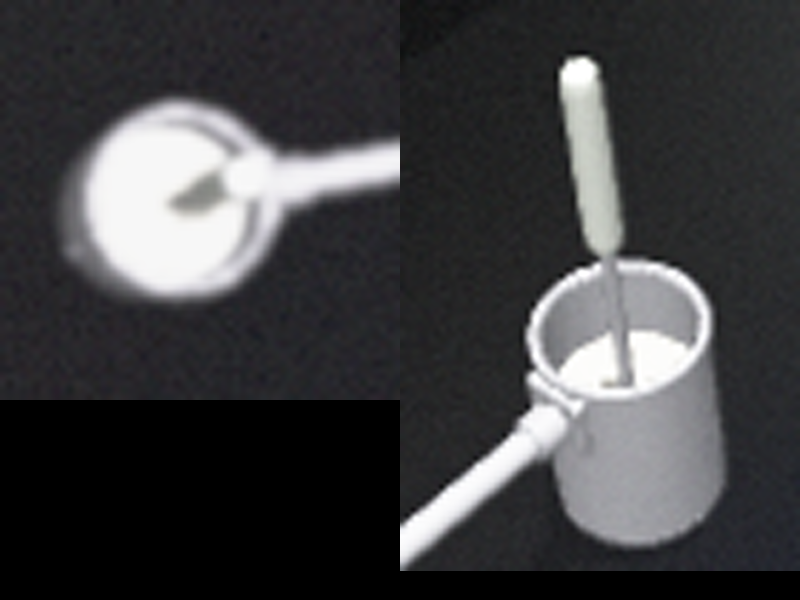

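{"op": "carry_out", "data": {"steps": [[[2.5,3.05,1.5],6,0],[[2.5,3.05,1.5],6,0],[[2.5,3.05,1.5],6,0],[[2.5,3.05,1.5],6,0],[[2.5,3.05,1.5],6,0],[[2.5,3.05,0.5],6,0],[[2.5,3.05,0],6,0],[[2.5,3.05,0],6,0],[[2.5,3.05,0],6,0],[[2.5,3.05,0],6,0]]}}

```text
time: 1.2
position: [0.45, -0.2797, 0.3021]
tool_rot: [0.996, -0.086, -0.0, 0.001]
ft_force: [0.5, -0.9, -0.5]
grip_width: 0.0872
```

{"op": "carry_out", "data": {"steps": [[[2.5,3.0,0],6,0],[[2.5,3.0,0],6,0],[[2.4,3.0,0],6,0],[[1.8,2.3,0],0.7,0],[[0,0,0],0,0],[[0,0,0],0,0]]}}

```text
time: 1.8
position: [0.5468, -0.1564, 0.3014]
tool_rot: [0.996, 0.089, -0.0, 0.0]
ft_force: [0.1, -0.2, 1.2]
grip_width: 0.0869
```

Run:
```python
from rig import robot,cams
from h import *
np.set_printoptions(precision=4,suppress=True)
print(robot.get_obs()["position"],R.from_quat(robot.get_obs()["tool_rot"]).as_matrix())
o=np.zeros((480,800,3),np.uint8)
for n in ["wrist","scene","top"]:
    c=cams.camera(n);np.save(f"{n}.npy",c,allow_pickle=True)
    p=c["pixels"][:,:,::-1]
    if n=="wrist":o[:,:640]=p;print(c["eye"],c["rotation"])
    if n=="scene":o[:240,640:]=cv2.resize(p[220:340,190:270],(160,240))
    if n=="top":o[240:,640:]=cv2.resize(p[220:340,390:470],(160,240))
cv2.imwrite("pics/w1.png",o)
```

```text
[ 0.5468 -0.1564  0.3014] [[ 0.9843  0.1767 -0.0009]
 [ 0.1767 -0.9843 -0.0004]
 [-0.0009  0.0002 -1.    ]]
[ 0.5341 -0.0914  0.4648] [-0.1225 -0.0105  0.088   0.9885]
```

View pics/w1.png

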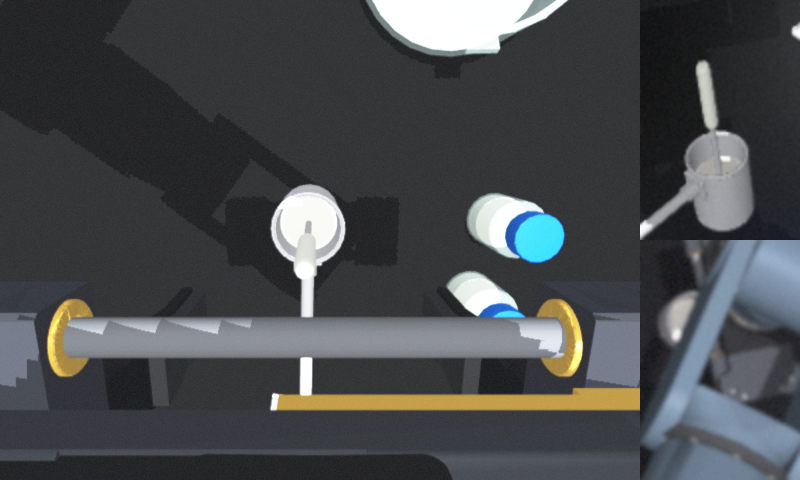

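The wrist view shows the brush top at (305,268), the stem base near (308,224), the cup rim centre near (308,226) and the handle running down column 306.

Run:
```python
from h import *
np.set_printoptions(precision=4,suppress=True)
w=np.load("wrist.npy",allow_pickle=True).item();s=np.load("scene.npy",allow_pickle=True).item()
print("top wrist",onz(w,305,268,.219),"stem",onz(w,308,224,.059),"rim",onz(w,308,226,.09))
print("handle",onz(w,306,385,.07),onz(w,307,290,.07))
print("two",two(w,(305,268),s,(221.5,252.3)), "hb scene",onz(s,226,284,.134),onz(s,221.5,252.3,.219))
```

```text
top wrist [ 0.5411 -0.1632  0.219 ] stem [ 0.541 -0.166  0.059] rim [ 0.5408 -0.1621  0.09  ]
handle [ 0.5679 -0.3302  0.07  ] [ 0.5511 -0.2283  0.07  ]
two (array([ 0.5413, -0.1636,  0.2171]), np.float64(0.00040488025086731475)) hb scene [ 0.5454 -0.1668  0.134 ] [ 0.5433 -0.1644  0.219 ]
```

{"op": "carry_out", "data": {"steps": [[[-0.5,-0.8,0],0,0],[[0,0,0],0,0],[[0,0,-4],-0.5,0],[[0,0,-3],0,0],[[0,0,-3],0,0],[[0,0,-2],0,0],[[0,0,0],0,0]]}}

```text
time: 2.65
position: [0.5387, -0.1744, 0.1808]
tool_rot: [0.997, 0.077, 0.003, 0.003]
ft_force: [-0.1, 0.4, -0.4]
grip_width: 0.0872
```

{"op": "carry_out", "data": {"steps": [[[0.3,0.9,0],0,0],[[0,0,0],0,0],[[0,0,0],0,0]]}}

```text
time: 2.95
position: [0.543, -0.1666, 0.1833]
tool_rot: [0.997, 0.075, 0.004, 0.004]
ft_force: [0.4, 0.4, 0.6]
grip_width: 0.087
```

{"op": "carry_out", "data": {"squeeze": 15, "steps": [[[0,0.1,-0.1],0,0.7],[[0,0,0],0,0.7],[[0,0,0],0,0.9],[[0,0,0],0,1],[[0,0,0],0,1],[[0,0,0],0,1]]}}

```text
time: 3.55
position: [0.5447, -0.1661, 0.1854]
tool_rot: [0.997, 0.076, 0.007, 0.006]
ft_force: [-0.3, -0.5, 0.4]
grip_width: 0.0468
```

{"op": "carry_out", "data": {"steps": [[[0,0,-0.2],0,1],[[0,0,0],0,1],[[0,0,0],0,1],[[0,0,0],0,1],[[0,0,0],0,1]]}}

```text
time: 4.05
position: [0.5445, -0.166, 0.1828]
tool_rot: [0.997, 0.076, 0.007, 0.005]
ft_force: [0.4, 0.5, -1.3]
grip_width: 0.0134
```

{"op": "carry_out", "data": {"steps": [[[0,0,1.4],0,1],[[0,0,1.4],0,1],[[0,0,1.3],0,1],[[0,0,0],0,1],[[0,0,0],0,1]]}}

```text
time: 4.55
position: [0.5431, -0.1654, 0.2234]
tool_rot: [0.997, 0.076, 0.005, 0.004]
ft_force: [-0.0, -0.3, -0.4]
grip_width: 0.0135
```

Run:
```python
from rig import robot,cams
from h import *
print(robot.get_obs()["position"],robot.get_obs()["grip_width"])
o=np.zeros((480,800,3),np.uint8)
w=cams.camera("wrist");s=cams.camera("scene");np.save("wrist.npy",w,allow_pickle=True);np.save("scene.npy",s,allow_pickle=True)
o[:,:400]=cv2.resize(w["pixels"][120:360,220:420],(400,480))[:,:,::-1]
o[:,400:]=cv2.resize(s["pixels"][230:350,180:280],(400,480))[:,:,::-1]
cv2.imwrite("pics/w2.png",o)
```

```text
[ 0.54313427 -0.16537762  0.223352  ] 0.013469569682537718
```

View pics/w2.png

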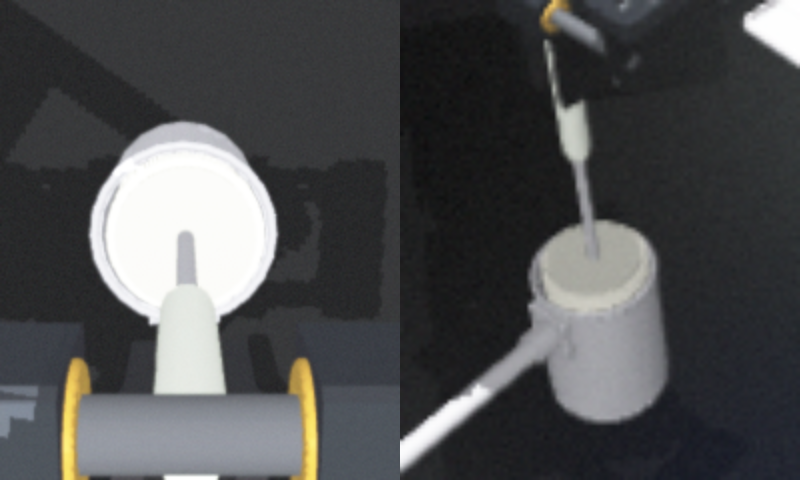

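The brush is held and centred in the cup, with the bristle top level with or just above the rim, so the foot is about half-way up. Next: down, up, down.

{"op": "carry_out", "data": {"steps": [[[0,0,-1.3],0,1],[[0,0,-1.3],0,1],[[0,0,-1.3],0,1],[[0,0,-0.2],0,1],[[0,0,0],0,1]]}}

```text
time: 5.15
position: [0.5441, -0.1659, 0.1811]
tool_rot: [0.997, 0.076, 0.006, 0.005]
ft_force: [-0.4, 1.1, 3.9]
grip_width: 0.0133
```

Bottom contact is confirmed (3.9 N up). Second stroke.

{"op": "carry_out", "data": {"steps": [[[0,0,1.4],0,1],[[0,0,1.4],0,1],[[0,0,1.3],0,1],[[0,0,0],0,1],[[0,0,0],0,1]]}}

```text
time: 5.65
position: [0.5419, -0.1648, 0.2196]
tool_rot: [0.997, 0.076, 0.002, 0.002]
ft_force: [-0.3, -0.3, -0.4]
grip_width: 0.0137
```

{"op": "carry_out", "data": {"steps": [[[0,0,-1.3],0,1],[[0,0,-1.3],0,1],[[0,0,-1.2],0,1],[[0,0,-0.2],0,1],[[0,0,0],0,1]]}}

```text
time: 6.15
position: [0.5432, -0.1654, 0.1784]
tool_rot: [0.997, 0.076, 0.003, 0.003]
ft_force: [-1.5, 0.5, 3.9]
grip_width: 0.0132
```

{"op": "carry_out", "data": {"steps": [[[0,0,1.5],0,1],[[0,0,2.5],0,1],[[0,0,2.5],0,1],[[0,0,2.5],0,1],[[0,0,3],0,1],[[0,0,3],0,1],[[0,0,1.5],0,1],[[0,2,0],0,1],[[0,3,0],0,1],[[0,3,0],0,1]]}}

```text
time: 7.15
position: [0.5398, -0.086, 0.3383]
tool_rot: [0.997, 0.072, -0.003, -0.0]
ft_force: [-0.1, -0.7, -0.9]
grip_width: 0.0135
```

{"op": "carry_out", "data": {"steps": [[[-0.2,4,0],0,1],[[-0.2,4,0],0,1],[[-0.3,4,0],0,1],[[-0.3,4,0],0,1],[[-0.3,4,0],0,1],[[-0.3,4,0],0,1],[[-0.3,4,0],0,1],[[-0.3,4,0],0,1],[[-0.2,3,0],0,1],[[0,2,0],0,1]]}}

```text
time: 8.15
position: [0.5094, 0.2988, 0.3254]
tool_rot: [0.997, 0.071, -0.012, -0.0]
ft_force: [0.7, 0.2, -0.3]
grip_width: 0.0136
```

{"op": "carry_out", "data": {"steps": [[[0.3,1,1],0,1],[[0.3,1,0.5],0,1],[[0.3,0.8,0],0,1],[[0,0,0],0,1],[[0,0,0],0,1]]}}

```text
time: 8.65
position: [0.5166, 0.3305, 0.3347]
tool_rot: [0.997, 0.073, -0.016, 0.001]
ft_force: [-0.5, 0.2, 0.3]
grip_width: 0.0133
```

Run:
```python
from rig import robot,cams
from h import *
print(robot.get_obs()["position"],robot.get_obs()["grip_width"])
o=np.zeros((480,800,3),np.uint8)
w=cams.camera("wrist");s=cams.camera("scene");np.save("wrist.npy",w,allow_pickle=True);np.save("scene.npy",s,allow_pickle=True)
o[:,:400]=cv2.resize(w["pixels"][120:360,220:420],(400,480))[:,:,::-1]
o[:,400:]=cv2.resize(s["pixels"][80:240,320:453],(400,480))[:,:,::-1]
cv2.imwrite("pics/w3.png",o)
```

```text
[0.5166242  0.33050946 0.33466002] 0.013307617176918788
```

View pics/w3.png

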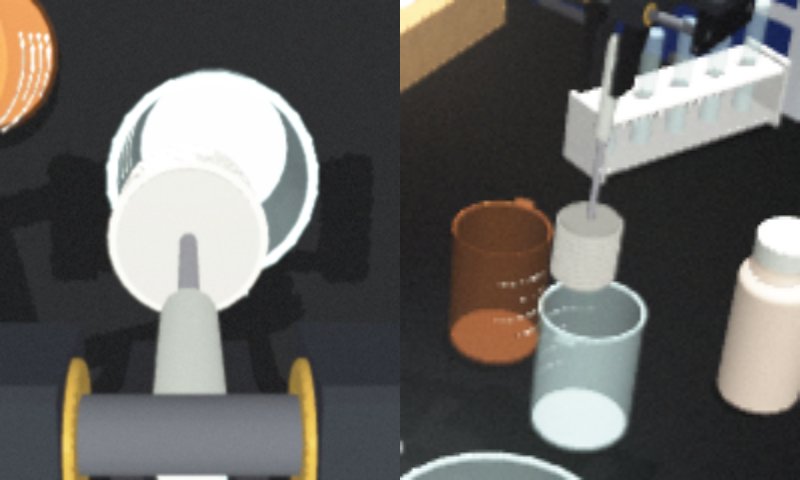

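The wrist view shows the beaker rim centred at about pixel (326,207) and the bristle head's top at about (314,239).

Run:
```python
from h import *
w=np.load("wrist.npy",allow_pickle=True).item();s=np.load("scene.npy",allow_pickle=True).item()
print("beaker",onz(w,326,207,.125),"scene",onz(s,320+(593-400)/3,80+310/3,.125))
print("brush head top",onz(w,314,238,.215),"scene", onz(s,320+(588-400)/3,80+222/3,.215))
```

```text
beaker [0.51696942 0.34342734 0.125     ] scene [0.52151985 0.33984041 0.125     ]
brush head top [0.51074235 0.33420921 0.215     ] scene [0.51522671 0.32731642 0.215     ]
```

{"op": "carry_out", "data": {"steps": [[[0.6,1.1,0],0,1],[[0,0,0],0,1],[[0,0,-2.5],0,1],[[0,0,-2.5],0,1],[[0,0,-2],0,1],[[0,0,0],0,1]]}}

```text
time: 9.35
position: [0.5248, 0.341, 0.2645]
tool_rot: [0.997, 0.072, -0.014, 0.001]
ft_force: [-0.1, -0.5, -1.2]
grip_width: 0.0131
```

{"op": "carry_out", "data": {"steps": [[[-0.1,0,-2],0,1],[[0,0,-2],0,1],[[0,0,-2],0,1],[[0,0,-1.3],0,1],[[0,0,0],0,1],[[0,0,0],0,1]]}}

```text
time: 9.95
position: [0.5283, 0.3425, 0.1958]
tool_rot: [0.997, 0.071, -0.009, -0.001]
ft_force: [1.0, -0.0, 0.8]
grip_width: 0.0136
```

{"op": "carry_out", "data": {"steps": [[[-0.5,-0.1,0],0,1],[[0,0,-0.7],0,1],[[0,0,-0.5],0,1],[[0,0,-0.3],0,1],[[0,0,0],0,1],[[0,0,0],0,1]]}}

```text
time: 10.55
position: [0.5247, 0.3423, 0.1833]
tool_rot: [0.997, 0.072, -0.006, -0.002]
ft_force: [-0.6, -0.4, -0.0]
grip_width: 0.0138
```

{"op": "carry_out", "data": {"steps": [[[0,0,-0.4],0,1],[[0,0,-0.2],0,1],[[0,0,-0.1],0,1],[[0,0,0],0,1]]}}

```text
time: 10.95
position: [0.5264, 0.3434, 0.1789]
tool_rot: [0.997, 0.071, -0.003, -0.003]
ft_force: [-0.3, -0.1, -1.1]
grip_width: 0.0135
```

Run:
```python
from rig import robot,cams
from h import *
print(robot.get_obs()["position"],robot.get_obs()["ft_force"])
o=np.zeros((480,800,3),np.uint8)
w=cams.camera("wrist");s=cams.camera("scene")
o[:,:400]=cv2.resize(w["pixels"][120:360,220:420],(400,480))[:,:,::-1]
o[:,400:]=cv2.resize(s["pixels"][80:240,320:453],(400,480))[:,:,::-1]
cv2.imwrite("pics/w4.png",o)
```

```text
[0.52635987 0.34341093 0.17891769] [-0.27749009 -0.11207112 -1.1180257 ]
```

View pics/w4.png

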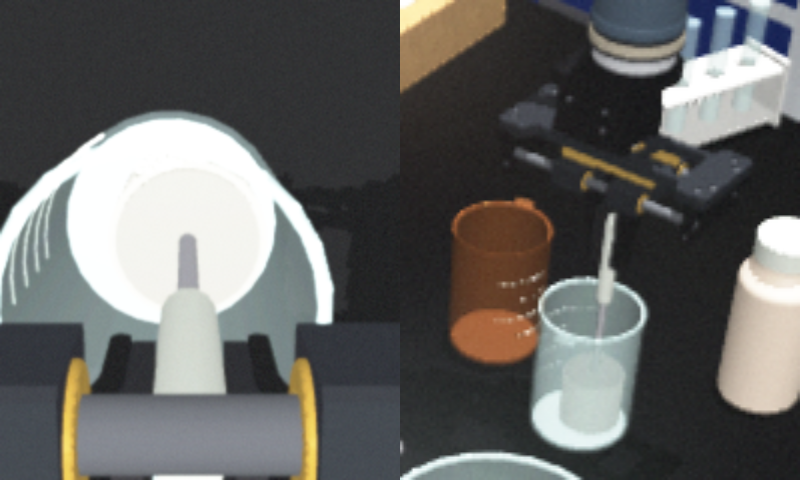

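The brush is in the beaker about 7 mm off centre, but there is no floor contact yet, so I'm easing down.

{"op": "carry_out", "data": {"steps": [[[-0.4,-0.1,0],0,1],[[0,0,-0.3],0,1],[[0,0,-0.2],0,1],[[0,0,0],0,1]]}}

```text
time: 11.45
position: [0.5254, 0.3445, 0.1789]
tool_rot: [0.997, 0.071, 0.002, -0.006]
ft_force: [-0.1, 0.3, -1.2]
grip_width: 0.013
```

{"op": "carry_out", "data": {"steps": [[[-0.3,-0.2,-0.4],0,1],[[0,0,-0.3],0,1],[[0,0,-0.2],0,1]]}}

```text
time: 11.75
position: [0.5273, 0.3462, 0.1781]
tool_rot: [0.997, 0.071, 0.01, -0.01]
ft_force: [-2.0, 0.5, 7.3]
grip_width: 0.0132
```

{"op": "carry_out", "data": {"steps": [[[0,0,0.1],0,1],[[0,0,0],0,1],[[0,0,0],0,0.7],[[0,0,0],0,0.5],[[0,0,0],0,0.3],[[0,0,0],0,0],[[0,0,0],0,0],[[0,0,0],0,0],[[0,0,0],0,0]]}}

```text
time: 12.65
position: [0.5254, 0.3451, 0.1763]
tool_rot: [0.997, 0.071, 0.008, -0.009]
ft_force: [-0.1, -0.3, 0.4]
grip_width: 0.0614
```

{"op": "carry_out", "data": {"steps": [[[0,0,0],0,0],[[0,0,0],0,0],[[0,0,1.5],0,0],[[0,0,2],0,0],[[0,0,2.5],0,0],[[0,0,3],0,0],[[0,0,3],0,0],[[0,0,2],0,0],[[0,-2,0],0,0],[[0,-3,0],0,0]]}}

```text
time: 13.65
position: [0.5236, 0.2965, 0.3214]
tool_rot: [0.997, 0.073, 0.007, -0.01]
ft_force: [0.9, -0.2, -0.3]
grip_width: 0.087
```

{"op": "carry_out", "data": {"steps": [[[0.3,-4.5,0],0,0],[[0.3,-4.5,0],0,0],[[0.3,-4.5,0],0,0],[[0.3,-4.5,0],0,0],[[0.3,-4.5,0],0,0],[[0.3,-4.5,0],0,0],[[0.3,-4.5,0],0,0],[[0.3,-4.5,0],0,0],[[0.3,-4,0],0,0],[[0.3,-4,0],0,0]]}}

```text
time: 14.65
position: [0.5518, -0.1576, 0.3246]
tool_rot: [0.997, 0.077, 0.011, -0.01]
ft_force: [-0.1, 1.2, 0.9]
grip_width: 0.0871
```

{"op": "carry_out", "data": {"steps": [[[0.2,-3,-2],0,0],[[0.2,-3,-3],0,0],[[0,-1.5,-3],0,0],[[0,0,-2],0,0],[[0,0,0],0,0],[[0,0,0],0,0]]}}

```text
time: 15.25
position: [0.5567, -0.2447, 0.2235]
tool_rot: [0.997, 0.072, 0.015, -0.006]
ft_force: [0.7, -0.7, 0.2]
grip_width: 0.0869
```

Run:
```python
from rig import robot,cams
from h import *
print(robot.get_obs()["position"],R.from_quat(robot.get_obs()["tool_rot"]).as_matrix())
o=np.zeros((480,800,3),np.uint8)
w=cams.camera("wrist");s=cams.camera("scene");np.save("wrist.npy",w,allow_pickle=True);np.save("scene.npy",s,allow_pickle=True)
o[:,:500]=w["pixels"][:,:500,::-1]
o[:240,500:]=cv2.resize(s["pixels"][80:240,320:520],(300,240))[:,:,::-1]
o[240:,500:]=cv2.resize(s["pixels"][230:430,60:310],(300,240))[:,:,::-1]
cv2.imwrite("pics/w5.png",o)
```

```text
[ 0.55665687 -0.24469942  0.22354121] [[ 0.98916693  0.14397052  0.02865782]
 [ 0.14359101 -0.98952497  0.01489798]
 [ 0.0305025  -0.01062158 -0.99947825]]
```

View pics/w5.png

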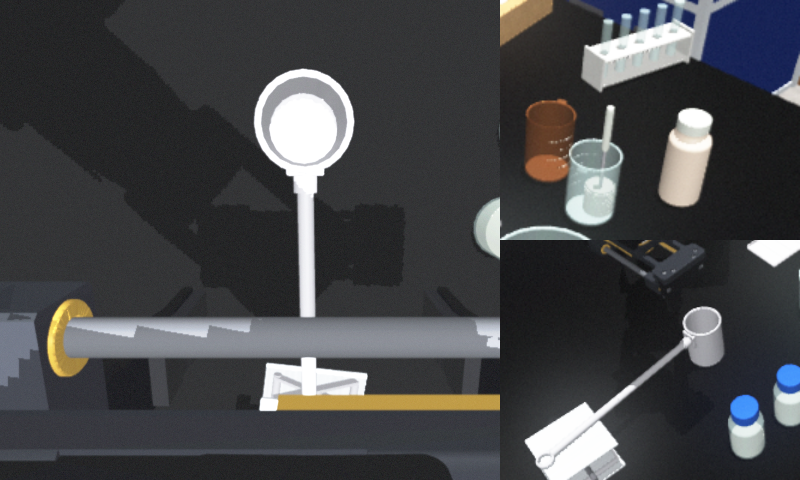

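The brush stands in the beaker, and the dipper looks undisturbed: rim centre at (304,120), handle through (306,200) and (308,390).

Run:
```python
from h import *
w=np.load("wrist.npy",allow_pickle=True).item();s=np.load("scene.npy",allow_pickle=True).item()
c=onz(w,304,120,.09);a=onz(w,306,200,.07);b=onz(w,308,390,.07);c2=onz(s,60+(704-500)/1.2,230+(322-240)/1.2,.09)
print(c,c2,a,b);d=(b-a)/np.linalg.norm(b-a);print("dir",d,"bal",c+.082*d,c2+.082*d)
```

```text
[ 0.54083105 -0.16312986  0.09      ] [ 0.54740319 -0.163858    0.09      ] [ 0.55009568 -0.21784113  0.07      ] [ 0.57355513 -0.37291153  0.07      ]
dir [ 0.14958061 -0.98874953  0.        ] bal [ 0.55309666 -0.24420732  0.09      ] [ 0.5596688  -0.24493546  0.09      ]
```

{"op": "carry_out", "data": {"steps": [[[-0.1,0,-3],0,0],[[0,0,-3],0,0],[[0,0,-3],0,0],[[0,0,-3],0,0],[[0,0,-2],0,0],[[0,0,-0.5],0,0],[[0,0,0],0,0]]}}

```text
time: 16.05
position: [0.5655, -0.245, 0.0888]
tool_rot: [0.997, 0.076, 0.027, 0.003]
ft_force: [0.6, 0.3, 0.7]
grip_width: 0.0868
```

{"op": "carry_out", "data": {"steps": [[[0,0,3],0,0],[[0,0,3],0,0],[[0,0,3],0,0],[[0,0,0],0,0],[[0,0,0],0,0]]}}

```text
time: 16.55
position: [0.5691, -0.2456, 0.1908]
tool_rot: [0.996, 0.078, 0.032, 0.007]
ft_force: [-1.0, 0.4, 0.1]
grip_width: 0.0872
```

{"op": "carry_out", "data": {"steps": [[[-0.5,0,0],0,0],[[-0.5,0,0],0,0],[[0,0,0],0,0]]}}

```text
time: 16.85
position: [0.5578, -0.2449, 0.1907]
tool_rot: [0.996, 0.078, 0.031, 0.007]
ft_force: [-0.8, -0.5, 0.1]
grip_width: 0.087
```

{"op": "carry_out", "data": {"steps": [[[0,0,-1],0,0],[[0,0,-1],0,0],[[0,0,-1],0,0],[[0,0,-1],0,0],[[0,0,-1],0,0],[[0,0,-1],0,0],[[0,0,0],0,0]]}}

```text
time: 17.55
position: [0.5553, -0.2436, 0.1209]
tool_rot: [0.997, 0.078, 0.028, 0.004]
ft_force: [0.2, -0.6, 0.9]
grip_width: 0.0871
```

{"op": "carry_out", "data": {"steps": [[[0,0,-2.5],0,0],[[0,0,-1.6],0,0],[[0,0,0],0,0]]}}

```text
time: 17.85
position: [0.5566, -0.2443, 0.0793]
tool_rot: [0.997, 0.078, 0.029, 0.005]
ft_force: [0.8, 0.4, 0.6]
grip_width: 0.087
```

{"op": "carry_out", "data": {"squeeze": 40, "steps": [[[-0.1,0,-0.5],0,0.6],[[0,0,0],0,0.8],[[0,0,0],0,0.9],[[0,0,0],0,1],[[0,0,0],0,1],[[0,0,0],0,1],[[0,0,0],0,1],[[0,0,0],0,1],[[0,0,0],0,1],[[0,0,0],0,1]]}}

```text
time: 18.85
position: [0.5579, -0.2458, 0.0781]
tool_rot: [0.996, 0.078, 0.032, 0.007]
ft_force: [-0.5, 0.6, 0.6]
grip_width: 0.0151
```

{"op": "carry_out", "data": {"steps": [[[0,0,0],0,1],[[0,0,0],0,1]]}}

```text
time: 19.05
position: [0.5579, -0.2458, 0.0781]
tool_rot: [0.996, 0.078, 0.032, 0.007]
ft_force: [0.2, -0.0, 0.4]
grip_width: 0.0029
```

The fingers shut past 12 mm, so they missed the handle. Looking.

Run:
```python
from rig import robot,cams
from h import *
print(robot.get_obs()["position"],robot.get_obs()["grip_width"],robot.get_obs()["ft_force"])
o=np.zeros((600,800,3),np.uint8)
w=cams.camera("wrist");s=cams.camera("scene");t=cams.camera("top")
for n,c in (("wrist",w),("scene",s),("top",t)):np.save(n+".npy",c,allow_pickle=True)
o[:375,:500]=cv2.resize(w["pixels"],(500,375))[:,:,::-1]
o[375:,:300]=cv2.resize(t["pixels"][200:300,380:580],(300,225))[:,:,::-1]
o[:,500:]=cv2.resize(s["pixels"][230:430,130:230],(300,600))[:,:,::-1]
cv2.imwrite("pics/w6.png",o)
```

```text
[ 0.55787695 -0.24579015  0.07805659] 0.0029496100499147326 [ 0.23903191 -0.02114109  0.44275114]
```

View pics/w6.png

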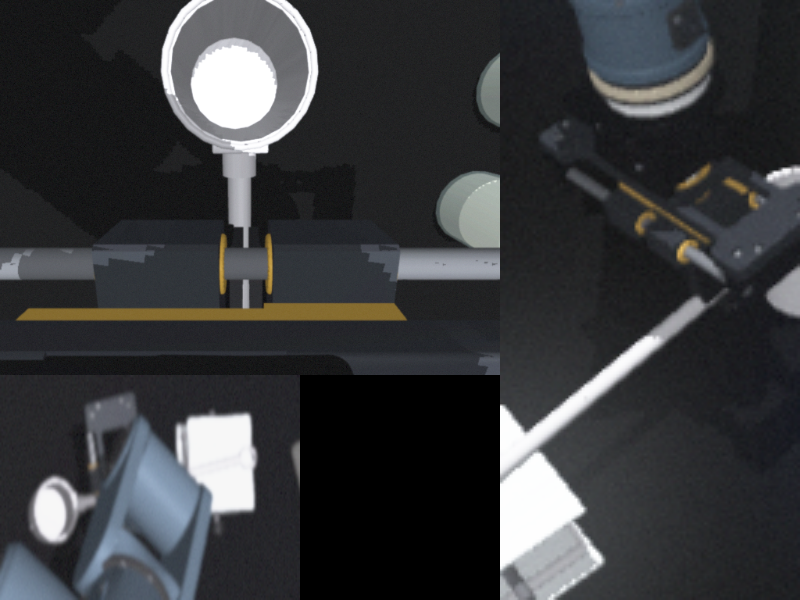

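The wrist view shows the finger gap closed with the handle visible below it, so the fingers shut above the handle. I'll check whether the measured height is off, using the apparent size of the cup rim (about 198 px wide, centre (306,92)).

Run:
```python
from rig import robot
from h import *
np.set_printoptions(precision=4,suppress=True)
w=np.load("wrist.npy",allow_pickle=True).item();s=np.load("scene.npy",allow_pickle=True).item()
o=robot.get_obs();Rm=R.from_quat(o["tool_rot"]).as_matrix();p=o["position"]
print("eye",w["eye"],"tool z",Rm[:,2],"q",o["q"])
a,b=onz(w,162*1.28,72*1.28,.09),onz(w,317*1.28,72*1.28,.09);print("rim width if z=.09:",np.linalg.norm(a-b),(a+b)/2)
a,b=onz(w,228*1.28,200*1.28,.07),onz(w,251*1.28,200*1.28,.07);print("handle width if z=.07:",np.linalg.norm(a-b),(a+b)/2)
for z in (0,.022,-.05): print("tool pt",z,"wrist",proj(w,p+Rm[:,2]*z),"scene",proj(s,p+Rm[:,2]*z))
print("handle pt at y of tcp, scene", proj(s,[.556,-.2458,.07]))
g=cv2.cvtColor(w["pixels"],cv2.COLOR_RGB2GRAY);print(g[270:400:10,285:335:2])
```

```text
eye [ 0.5359 -0.1792  0.2399] tool z [ 0.0652 -0.009  -0.9978] q [-0.6135  0.6772  1.6365  0.0434  0.7698 -0.7995]
rim width if z=.09: 0.06541908420860061 [ 0.541  -0.1645  0.09  ]
handle width if z=.07: 0.0121449124777856 [ 0.5508 -0.2255  0.07  ]
tool pt 0 wrist (np.float64(317.0952086315346), np.float64(311.23180512294005)) scene (np.float64(200.0420758389582), np.float64(326.1149618869474))
tool pt 0.022 wrist (np.float64(316.79598057723604), np.float64(293.0310004791446)) scene (np.float64(201.89924755801013), np.float64(333.39975900478703))
tool pt -0.05 wrist (np.float64(318.1514668193104), np.float64(375.4796209708868)) scene (np.float64(195.626924808623), np.float64(308.7964343804923))
handle pt at y of tcp, scene (np.float64(200.0900786670013), np.float64(328.08086073981303))
[[ 21  17  20  37 126 148 159 171 174 178 182 186 186 178 174 168 152 140
   69  20  25  21  24  26  20]
 [ 22  25  22  36 125 148 158 167 174 177 184 185 185 181 173 167 155 143
   57  19  19  20  21  28  22]
 [ 36  20  18  24  18  23  20  80 116 115 120 120 120 146 172 168 149  94
   46  27  28  32  
[... 362 characters left out ...]
93  92  91  93  93  92  91  90  93  92
   94  91  92  92  94  92  95]
 [143 102  97 100 100  96 100  98  99  99  98  96 102  97  96 100  98 100
   95  99 100  99  97  98  98]
 [140  98  93  95  96  95  93  94  94  94  95  95  98  95  96  92  96  93
   93  96  94  92  97  95  95]
 [129  96  83  24  28  49  47  52  48  49  50  48  49 148 172 168 149  51
   51  49  53  48  47  48  49]
 [131  96  43  23  30  48  48  52  48  50  44  46  51 172 171 167 158  65
   47  45  46  44  48  49  44]
 [ 32  27  21  17  26  45  50  50  48  49  48  49  52 174 170 170 154  61
   50  45  49  50  44  48  49]
 [ 32  31  12  19  29  50  48  48  49  49  49  46  60 175 173 170 155  75
   44  48  47  49  48  48  46]]
```

{"op": "carry_out", "data": {"steps": [[[0,0,0],0,0.4],[[0,0,0],0,0.4],[[0,0,0],0,0.4],[[0,0,0],0,0.4],[[0,0,0],0,0.4],[[0,0,0],0,0.4],[[0,0,0],0,0.4]]}}

```text
time: 19.9
position: [0.5579, -0.2458, 0.078]
tool_rot: [0.996, 0.078, 0.032, 0.007]
ft_force: [1.0, 0.5, 0.7]
grip_width: 0.0477
```

{"op": "carry_out", "data": {"steps": [[[-0.4,0,0],0,0.4],[[0,0.1,-1],0,0.4],[[0,0,-0.7],0,0.4],[[0,0,0],0,0.4]]}}

```text
time: 20.3
position: [0.5532, -0.2446, 0.0596]
tool_rot: [0.996, 0.078, 0.032, 0.007]
ft_force: [-0.6, -0.2, 0.7]
grip_width: 0.0518
```

{"op": "carry_out", "data": {"steps": [[[0,0,0],0,1],[[0,0,0],0,1],[[0,0,0],0,1],[[0,0,0],0,1],[[0,0,0],0,1],[[0,0,0],0,1],[[0,0,0],0,1],[[0,0,0],0,1]]}}

```text
time: 21.1
position: [0.5544, -0.2447, 0.0595]
tool_rot: [0.996, 0.078, 0.033, 0.007]
ft_force: [1.9, -0.3, -1.7]
grip_width: 0.0109
```

Gripped at 10.9 mm. Lifting a little and checking.

{"op": "carry_out", "data": {"squeeze": 55, "steps": [[[0,0,0],0,1],[[0,0,1],0,1],[[0,0,1.5],0,1],[[0,0,1.5],0,1],[[0,0,0],0,1],[[0,0,0],0,1]]}}

```text
time: 21.7
position: [0.5496, -0.2421, 0.0983]
tool_rot: [0.997, 0.078, 0.028, 0.004]
ft_force: [-0.3, -0.1, -5.2]
grip_width: 0.0102
```

Run:
```python
from rig import robot,cams
from h import *
print(robot.get_obs()["position"],robot.get_obs()["grip_width"],robot.get_obs()["ft_force"],robot.get_obs()["moment"])
o=np.zeros((600,800,3),np.uint8)
w=cams.camera("wrist");s=cams.camera("scene")
for n,c in (("wrist",w),("scene",s)):np.save(n+".npy",c,allow_pickle=True)
o[:300,:400]=cv2.resize(w["pixels"],(400,300))[:,:,::-1]
o[:,400:]=cv2.resize(s["pixels"][220:430,60:270],(400,600)[:1]+(400,))[:,:,::-1] if 0 else cv2.resize(s["pixels"][190:445,80:250],(400,600))[:,:,::-1]
cv2.imwrite("pics/w7.png",o)
```

```text
[ 0.54958364 -0.24205625  0.09825401] 0.010239065560072267 [-0.26115587 -0.09957301 -5.16245346] [-0.0106268  -0.00446352  0.03357758]
```

View pics/w7.png

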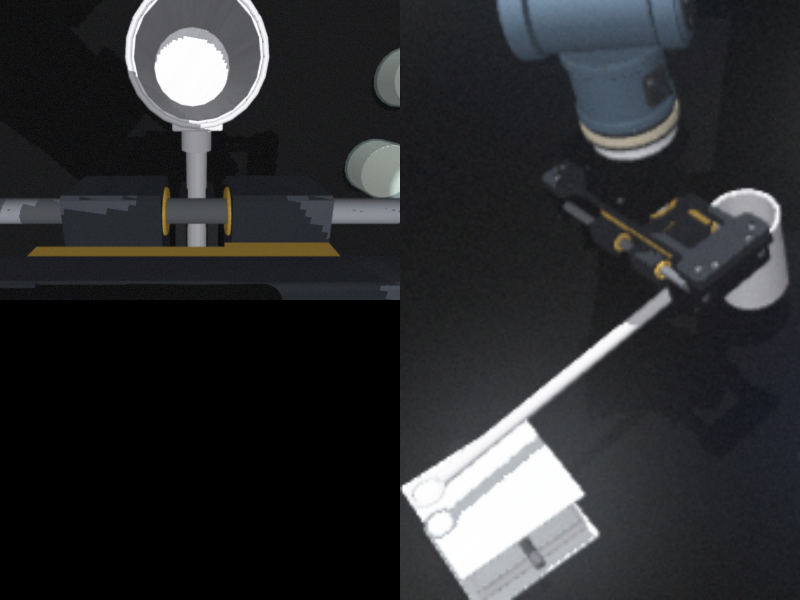

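The dipper is off the jack (its shadow is separated from it), carrying about 5.2 N with near-zero moment, so it is balanced. On to the dish.

{"op": "carry_out", "data": {"steps": [[[0,0,2],0,1],[[0,0,3],0,1],[[0,0,3],0,1],[[0,0,1.5],0,1],[[0,0,0],0,1],[[0.7,2,0],0,1],[[1.1,3,0],0,1],[[1.1,3,0],0,1],[[1.1,3,0],0,1],[[1.1,3,0],0,1]]}}

```text
time: 22.8
position: [0.593, -0.0993, 0.182]
tool_rot: [0.997, 0.073, 0.017, -0.002]
ft_force: [-0.3, -0.7, -4.5]
grip_width: 0.01
```

{"op": "carry_out", "data": {"steps": [[[1.2,2.6,0.3],0,1],[[1.2,2.6,0.3],0,1],[[1.2,2.6,0],0,1],[[1,2,0],0,1],[[0.4,1,0],0,1],[[0,0,0],0,1],[[0,0,0],0,1]]}}

```text
time: 23.5
position: [0.6373, 0.0189, 0.1737]
tool_rot: [0.997, 0.076, 0.006, -0.006]
ft_force: [0.2, -0.7, -4.5]
grip_width: 0.0107
```

Run:
```python
from rig import robot,cams
from h import *
np.set_printoptions(precision=4,suppress=True)
ob=robot.get_obs();print(ob["position"],ob["tool_rot"],ob["grip_width"],ob["ft_force"],ob["moment"])
o=np.zeros((600,800,3),np.uint8)
w=cams.camera("wrist");s=cams.camera("scene");t=cams.camera("top")
for n,c in (("wrist",w),("scene",s),("top",t)):np.save(n+".npy",c,allow_pickle=True)
o[:300,:400]=cv2.resize(w["pixels"],(400,300))[:,:,::-1]
o[300:,:400]=cv2.resize(t["pixels"][160:310,160:360],(400,300))[:,:,::-1]
o[:,400:]=cv2.resize(s["pixels"][140:380,260:420],(400,600))[:,:,::-1]
cv2.imwrite("pics/w8.png",o)
```

```text
[0.6373 0.0189 0.1737] [ 0.9971  0.0755  0.0059 -0.0057] 0.010672401590051004 [ 0.2312 -0.673  -4.5324] [-0.0491 -0.0639  0.0389]
```

View pics/w8.png

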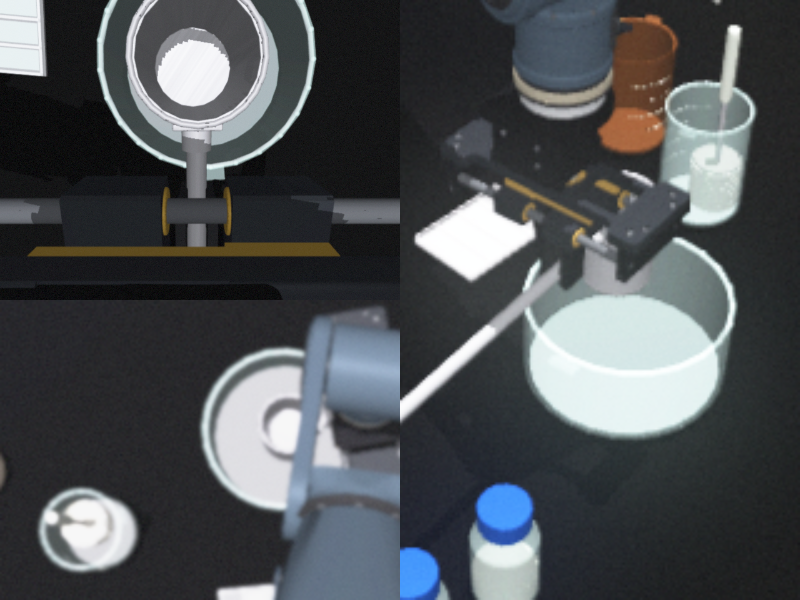

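The cup is over the dish and inside the limits in position. In the top view the brush stands upright in the beaker. The tool's tilt has changed about 3.4° since the grasp, so I'm measuring the dipper's own tilt from cup rim versus cup floor.

```bash
cat > tilt.py <<'E'
from h import *
def fit(c,zu):
    g=cv2.cvtColor(c["pixels"],cv2.COLOR_RGB2GRAY)
    m=(g>225).astype(np.uint8);m[280:]=0
    n,l,st,ce=cv2.connectedComponentsWithStats(m)
    best=None
    for i in range(1,n):
        x,y,w,h,a=st[i]
        if a>2500 and 250<x+w/2<370 and w<150 and a/(w*h)>.6: best=(l==i).astype(np.uint8);print("floor blob",st[i])
    return g,best
E
python3 - <<'E'
from tilt import *
w=np.load("wrist.npy",allow_pickle=True).item()
g,b=fit(w,0)
for r in (60,80,90,100,120,130,140,150,160): print(r,g[r,190:450:4])
E
```

```text
floor blob [ 252   64  115  106 9191]
60 [ 60  64  64 113 226 191 228  88  78  75  77  80  78  78  75  76  74  74
  73  80 143 140 143 145 147 146 141 143 141 141 144 143 137 140 137 136
 142 143 137 127  76  78  74  74  77  74  73  70  73  76  75  73  73  74
  78  77 138 155 213 213 182 182  67  62  61]
80 [ 64  63  61 182 235 168 233  77  75  74  74  73  74  74  75  76 115 141
 140 137 219 246 248 245 247 245 246 248 244 243 243 244 243 244 244 243
 247 246 246 246 163 138 139  74  74  76  74  77  77  77  75  74  73  72
  76  77  75 241 187 227 169 182 182 169  60]
90 [ 60  65  59 199 230 163 198  74  75  76  74  75  74  70  73 115 138 142
 140 248 247 246 245 247 246 247 246 242 242 242 244 244 246 242 248 246
 245 247 246 244 242 246 242 139  84  77  74  71  74  76  77  75  75  78
  75  73  76 239 133 230 180 184 182 181  59]
100 [ 64  63  60 119 226 191 238  77  74  75  77  74  77  76  73 138 139 182
 247 247 244 246 243 246 247 243 244 242 244 245 244 243 246 246 246 247
 245 246 241 244 241 244 246 242 210  77  77  75  79  80  80  81  79  80
  77  82  90 221 206 217 179 184 18
[... 655 characters left out ...]
243 246 245 246 246 245 242 244 244 244 246
 243 240 241 242 243 241 176  93  92  90  89  89  90  87  87  86  87 153
 224 219 210 179 179 184 184 181 183  71  64]
150 [ 68  69  68  64  66 124 185 176 207 231 182 229  89  88  86  85  84  83
  85 227 242 243 244 241 247 243 245 246 244 242 241 243 242 244 243 240
 240 242 242 239 219  94  95  94  90  93  92  92  90  89  83  83 232 188
 236 196 179 184 181 182 180 183  93  65  67]
160 [ 70  68  70  66  68  65  97 184 185 168 206 232 182 232  89  90  90  87
  90  89  90 106 234 244 244 245 244 243 240 243 241 243 244 240 240 241
 242 231 107  97  98  95  93  95  94  94  92  93  90  89 239 121 237 198
 178 181 184 182 182 182 182 127  66  70  69]
```

```bash
cat > tilt.py <<'E'
from h import *
def comp(m,p):
    l=cv2.connectedComponents(m.astype(np.uint8),connectivity=4)[1];return (l==l[p[1],p[0]]).astype(np.uint8)
def ell(m,top):
    h=cv2.convexHull(max(cv2.findContours(m,0,1)[0],key=cv2.contourArea))
    c=max(cv2.findContours(m,0,1)[0],key=cv2.contourArea)[:,0]
    c=c[c[:,1]>top];return cv2.fitEllipse(c.astype(np.float32))
def tilt(w,zu):
    g=cv2.medianBlur(cv2.cvtColor(w["pixels"],cv2.COLOR_RGB2GRAY),3)
    f=comp(g>110,(310,120));wall=comp((g<=110),(230,90))
    fe=ell(f,45);u=cv2.morphologyEx(((f+wall)>0).astype(np.uint8),2,np.ones((5,5)));re=ell(u,5)
    F=onz(w,*fe[0],zu+.004);T=onz(w,*re[0],zu+.09)
    print("floor",fe,"rim",re);d=T-F;print("axis tilt x,y (rad)",d[:2]/.086,"rim centre",T)
    return T,d
E
python3 - <<'E'
from tilt import *
w=np.load("wrist.npy",allow_pickle=True).item();tilt(w,.114)
E
```

```text
floor ((307.5841979980469, 107.34503173828125), (118.44652557373047, 125.7590560913086), 177.6587677001953) rim ((315.5755615234375, 84.785888671875), (199.5689697265625, 212.71640014648438), 178.81442260742188)
axis tilt x,y (rad) [ 0.03192654 -0.01125445] rim centre [0.6237067  0.10041557 0.204     ]
```

{"op": "carry_out", "data": {"steps": [[[1,0.3,0.5],0,1],[[0,0,0],0,1],[[0,0,0],0,1]]}}

```text
time: 23.95
position: [0.6466, 0.0179, 0.1798]
tool_rot: [0.997, 0.073, 0.006, -0.005]
ft_force: [-0.3, -0.1, -4.4]
grip_width: 0.0108
```

{"op": "carry_out", "data": {"steps": [[[0,0,1],0,1],[[0,0,1],0,1],[[0,0,1],0,1],[[0,0,0],0,1],[[0,0,-3],0,1],[[0,0,0],0,1],[[0,0,0],0,1]]}}

```text
time: 24.65
position: [0.647, 0.0164, 0.1856]
tool_rot: [0.997, 0.072, 0.009, -0.005]
ft_force: [0.9, -0.5, -4.6]
grip_width: 0.0104
```

Run:
```python
from rig import robot,cams
from tilt import *
np.set_printoptions(precision=4,suppress=True)
ob=robot.get_obs();print(ob["position"],ob["tool_rot"],ob["grip_width"],ob["ft_force"],ob["joint_velocities"])
w=cams.camera("wrist");T,d=tilt(w,ob["position"][2]-.0595)
g=cv2.cvtColor(w["pixels"],cv2.COLOR_RGB2GRAY)
a,b=[(ob["position"]-T)[:2],d[:2]];print("TCP-rim dist",np.linalg.norm(a))
```

```text
[0.647  0.0164 0.1856] [ 0.9974  0.0721  0.0085 -0.0045] 0.010446217215965892 [ 0.9427 -0.4698 -4.6235] [-0.0024  0.0212  0.0387 -0.0034  0.0154 -0.0008]
floor ((307.85296630859375, 107.658203125), (118.40605163574219, 125.53636169433594), 176.96250915527344) rim ((315.590576171875, 84.82601928710938), (199.3433380126953, 212.5336151123047), 178.55380249023438)
axis tilt x,y (rad) [ 0.0248 -0.0085] rim centre [0.6338 0.098  0.2161]
TCP-rim dist 0.08265644916155808
```

{"op": "carry_out", "data": {"steps": [[[0,0,0],0,1],[[0,0,0],0,1],[[0,0,0],0,1],[[0,0,0],0,1]]}}

```text
time: 25.1
position: [0.6472, 0.0165, 0.1875]
tool_rot: [0.997, 0.072, 0.009, -0.004]
ft_force: [-0.7, 0.0, -4.2]
grip_width: 0.0103
```

Run:
```python
from rig import robot
o=robot.get_obs();print(o["position"],o["tool_rot"],o["grip_width"],o["ft_force"],abs(o["joint_velocities"]).max())
print(robot.hand_in())
```

```text
[0.64720986 0.01650166 0.18747131] [ 0.9973327   0.07229829  0.00903206 -0.00434432] 0.010296346838665222 [-0.70813722  0.03393767 -4.2309511 ] 0.004646005249639391
the job is handed in; nothing more can be done
None
```

I scrubbed the cup with two full strokes, stood the brush in the clear beaker and let go after it touched the floor. The dipper is now held near its balance point, above the wide dish. The job was handed in at about 25 s; no verdict was reported.

**Last checks, before handing in:**
- **Position:** the cup is about 7 mm from the dish's centre, and its underside is about 37 mm above the rim. The arm was still.
- **Grip:** the grip is about 83 mm from the cup's axis; the balance point is at 82 mm. The wrist carried about 4.2 N, less than the 5.2 N read just after lifting.
- **Brush and beaker:** in the last pictures I viewed (about 1.5 s before handing in), the brush stood in the upright beaker. It went in about 7 mm off centre.
- **Bystanders:** I saw no sign of the bottles or tray moving, but I did not measure them.

**What went wrong or disagreed:**
- **First grasp of the dipper:** the fingers closed on nothing, apparently just above the handle, although the stated fingertip length should have reached it. I reopened, went about 2 cm lower and gripped it.
- **Tilt:** the tool's own tilt drifted by up to about 3.8° along the way. For the dipper, the camera gave about 1.5°, while the tool's change in tilt since the grasp suggests about 3°. Both are within the 4° limit, but they do not agree.

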